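# Press a box bottom home on the treadle press

## Robot

A 6-joint arm with a two-finger parallel gripper is mounted at the origin on the work surface. World frame = base frame: x ahead of the robot, y to its left, z up, the work surface at z = 0. Lengths are in m, angles in rad, forces in N, time in s.
With the tool pointing down it reaches from about 0.35 to 0.975 m from the base axis. Payload 4.9 kg.
Tool frame: the origin (TCP) lies at the very end of the fingers, on their centre line; the grasp point (between the pads) lies ctrl.hold_point_z behind it (ctrl.hold_point_z is the distance from the TCP to the grasp point, in m); z points along the fingers, y is the line along which they close (so a half turn about z gives the same grasp; the last joint's range is limited). The gripper opens to 85 mm and grips with 20 to 120 N. Pads are 22 mm wide; open, the fingers measure 114 mm over their backs; the gripper's body (76 mm by 85 mm) begins 54 mm behind the grasp point. The pads swing forward as they close: fully open they stand 13 mm farther back than shut.
Start: joints at [-1.386, 0.053, 1.613, -0, 1.476, -0.119], TCP at [0.187, -0.596, 0.231] pointing down, gripper open.
Joint ranges: [-3.01, 3.01], [-1.01, 2.22], [0.06, 2.58], [-1.02, 4.17], [0.09, 2.62], [-3.14, 3.14]. Speed limits (rad/s): [2.57, 2.57, 3.14, 3.14, 3.14, 3.14].

## Interface

Orientations are given as a rotation vector (axis times angle).
In Python, from station import ctrl gives the robot as it stands. The module is installed in compiled form; this text tells all that it offers.
- The arm moves only by the tool jog_arm, never from a script. Its argument "deltas" is a list of rows, each a list of 3 entries, a list of its own where there are three numbers: the closure, from -1 (fully open) to 1 (shut), then the shift along the world's x, y, z scaled (see below), then the turn, a rotation vector about the world's x, y, z scaled (see below). A call has 1 to 12 rows; each row is the pose to reach, as a shift and turn from the pose commanded when the call began, turning the shorter way round; what a row does not reach only later rows make up. The controller multiplies each number of a shift by 0.4 m and each number of a turn by 180 degrees. A row lasts 1/12 s, in which the tool goes at most 41.7 mm and 7.16 degrees, less where a joint would pass 70% of its speed; a pose out of reach is approached as far as the arm can. A call with a number of a shift or a turn outside -1 to 1 is refused whole. A call with a gripper value outside its range is refused whole. The fingers move at their own pace and stop on an object; "squeeze" is the grip in N (left out, the last holds). Time passes only in rows, so rows that repeat a pose let the fingers close. It gives the time, the measured TCP pose, the force, the opening and the grip force at its end, in the units of the state.
- ctrl.get_obs(): the state, without advancing time (a new reading comes with each control period).
- ctrl.get_image(name): name is "side" or "top"; returns the picture (400x640x3 uint8, red, green, blue); there is no depth.
- ctrl.get_calibration(name): a dict with "K" (3x3 intrinsics, pixels), "extrinsics" (4x4, takes a point from world to camera coordinates). Camera axes: x right, y down, z forward; pixel columns grow to the right and rows downward; lengths in m; the calibration is good to about 2 mm. A picture is of the moment at which its call begins. get_calibration takes no time and is no camera call.
- ctrl.finish_job(): hands the job in; it is judged then, once.
The state is a dict: "t": time; "q": joint angles; "dq": joint speeds; "effort": joint torques, N m; "tool_pos": TCP position; "tool_rot": TCP orientation; "contact_force": force on the tool from outside, world axes, zero at the start; "wrist_torque": the same for the moment, N m; "opening": finger opening in m; "grip_force": force on a finger pad.
Only numpy, scipy, OpenCV 4.12 (cv2) and the standard library are available. Lean on these libraries where they do the work, as an engineer would, in place of code of your own. Each camera call takes 0.05 s, during which the arm holds its last target. There are 200 camera calls.

## Task

Unlock the treadle press: pull the black-headed lock plug straight up out of its sprung socket and put it in the empty wooden tray beside the press. Then push the press's treadle right down to its stop and keep it there for about a second, so that the ram presses the bottom board flush into the square box, and let the treadle spring back up. Leave the other things on the bench where they are.

Things in the scene. Friction and masses are not known exactly. Their poses are not given: they have to be found in the camera images.
- press: Treadle press fixed to the bench, base 250 x 215 mm, 200 mm tall at the ram's crossbar (22 x 188 mm, over the box). Origin on the bench near the base's middle; own -x points to the treadle's free end, own +y to the lock plug's side (away from the robot). In its frame, mm: box centre (40, 0), an 86 mm square box with its rim 90 high; hinge axis along y at x 130, z 36; socket axis (98, 165).
- tread_top (a point): Middle of the upper face of the treadle's wooden foot plate (75 mm along the press's x, 110 mm along its y, 10 mm thick). About 100 mm above the bench at rest, sloping up to its free end by 0.2 rad; it swings down about 55 mm about the hinge 272 mm away and is level, 45 mm up, at the stop. About 10 N at the plate takes it there. Nothing stands above the plate.
- treadle (a joint): Treadle angle in rad: 0 = up (sprung), 0.20 = at its bottom stop. Blocked at about 0.03 by the lock plug while that is in the socket.
- board (a joint): How far the bottom board (66 mm square, in the box's mouth under the ram) has been pressed in, in m: at the start it stands proud (0 = 10 mm proud), 0.010 = flush with the box's rim. It stays where it is pressed.
- plug: Lock plug, 96 mm long, 70 g. Origin at its shank's tip, own z towards the head. Steel shank 14 mm square (first 30 mm in the socket), then flange and neck, then a black head from 56 to 96 mm, 32 mm along own x, 18 mm along own y: grip across own y. At the start upright in the socket, yaw as the press, top 121 mm above the bench. A sprung detent holds it: pull straight up, 5 to 15 N, 30 mm.
- plug_grip (a point): Middle of the plug's black head, 76 mm above the plug's origin; 101 mm above the bench at the start.
- socket_mouth (a point): Middle of the socket's mouth, on top of the grey socket block (42 mm square), 55 mm above the bench. A steel ear of the treadle, 75 mm high, stands close to the plug's neck on the press's +x side, below the head.
- tray: Empty wooden tray fixed to the bench, to the robot's right of the press: outside 160 mm (own x) x 190 mm (own y) x 28 mm tall, walls 8 mm, floor 8 mm thick. Origin at its centre on the bench.
- mallet: Bystander: wooden mallet lying down, head 75 x 130 x 64 mm, handle 200 mm to own -x. Origin under it, between head and handle.
- chisel: Bystander: chisel, 255 mm long along own x, wooden handle, lying down. Origin under its middle.
- loose_box: Bystander: open square wooden box, 86 mm, 60 mm tall. Origin under its centre.
- far_box: Bystander: open square wooden box, 86 mm, 60 mm tall, of darker wood. Origin under its centre.
- blanks: Bystander: wooden block 120 x 90 x 45 mm. Origin under its centre.
- glue_jar: Bystander: amber jar, 68 mm across, 85 mm tall. Origin under its centre.
- gauge: Bystander: wooden marking gauge, 200 mm long along own x, 60 mm tall. Origin under its middle.

How it is judged:
By the outcome, as a careful person would: the job done as asked, in the order asked, and still so for the second after the job is handed in, with the robot touching nothing.
It also fails if it takes over 70 s, if anything falls off the work surface, if the arm or the gripper's body presses on something with over 40 N, if the wrist force passes 120 N, or if a joint passes its speed limit or range.

## Working session

There is one attempt and no reset: what is moved stays moved. The work goes in short steps, Python scripts to look and compute and a tool call to move; the robot and the scene stay as the last step left them, time stands still between calls to the robot, and variables do not carry over. Pictures are saved under pics/ and viewed, at most 11 in all, crops included, and the job is handed in when it is done.

Besides the shell and the picture viewer there is one more tool, called after "Emit:" by a JSON object that holds its "fn" and its "kwargs". jog_arm: Moves the arm, as the interface text tells. Its arguments: {"type":"object","properties":{"deltas":{"type":"array","items":{"type":"array"}},"squeeze":{"type":"number"}},"required":["deltas"]}

```bash
mkdir -p pics
cat > h.py <<'E'
import numpy as np, cv2
from station import ctrl
def cal(n):
    c=ctrl.get_calibration(n); return np.array(c["K"]),np.array(c["extrinsics"])
def proj(n,p):
    K,E=cal(n); q=K@(E[:3,:3]@np.array(p,float)+E[:3,3]); return q[:2]/q[2]
def ray(n,uv,z):
    K,E=cal(n); R=E[:3,:3]; c=-R.T@E[:3,3]; d=R.T@np.linalg.inv(K)@np.array([*uv,1.]); return c+d*(z-c[2])/d[2]
def snap(n,f,crop=None,s=1):
    im=cv2.cvtColor(ctrl.get_image(n),cv2.COLOR_RGB2BGR)
    if crop: x0,y0,x1,y1=crop; im=im[y0:y1,x0:x1]
    if s!=1: im=cv2.resize(im,None,fx=s,fy=s,interpolation=cv2.INTER_CUBIC)
    cv2.imwrite("pics/"+f,im)
E
python3 - <<'E'
from h import *
snap("top","t0.png");snap("side","s0.png")
o=ctrl.get_obs();print(o,ctrl.hold_point_z)
for n in("top","side"):
    K,E=cal(n);print(n,K.round(0).tolist(),(-E[:3,:3].T@E[:3,3]).round(3))
E
```

```text
{'t': 0.1, 'q': array([-1.38600005e+00,  5.33001000e-02,  1.61415686e+00, -3.32577180e-05,
        1.47600045e+00, -1.18984191e-01]), 'dq': array([ 9.11477905e-04, -2.80978870e-03, -3.14032444e-03, -2.29802720e-04,
       -2.50054316e-04,  5.04393698e-05]), 'effort': array([ 4.85125784e-04, -3.94902670e+01, -3.71361423e+01, -1.06468553e-04,
        3.91143825e-03,  3.14837820e-06]), 'tool_pos': array([ 0.18685248, -0.59582338,  0.23018012]), 'tool_rot': array([-3.10358102e+00, -4.75067657e-01,  1.48255242e-04]), 'contact_force': array([-0.25714686, -0.46584559,  0.59202479]), 'wrist_torque': array([ 0.00975096, -0.03269963, -0.05583274]), 'grip_force': 0.0, 'opening': 0.08556042395792252} 0.0187
top [[439.0, 0.0, 320.0], [0.0, 439.0, 198.0], [0.0, 0.0, 1.0]] [0.358 0.013 1.632]
side [[382.0, 0.0, 310.0], [0.0, 382.0, 196.0], [0.0, 0.0, 1.0]] [0.079 0.742 0.784]
```

View pics/t0.png

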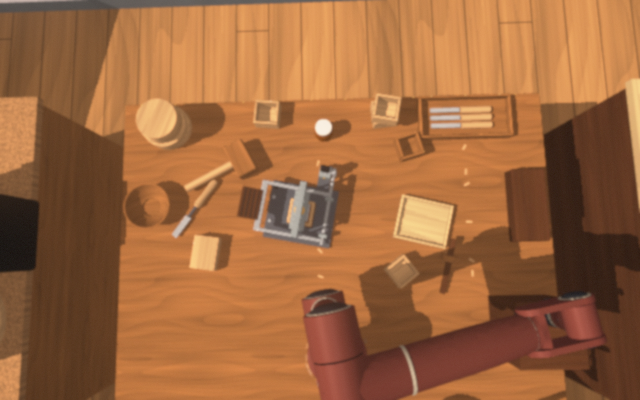

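View pics/s0.png

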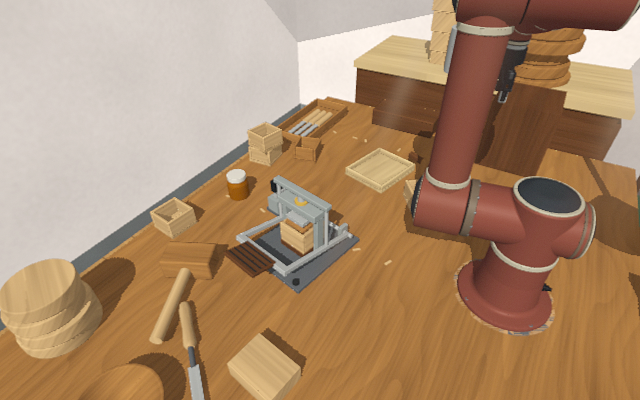

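The top view shows the press around (297,212), with its treadle plate at (250,203), the plug near (326,170), the tray at (425,221) and the arm clear of all of it. Next I'll take enlarged crops.

Run:
```python
from h import *
snap("top","t1.png",(230,150,350,255),6)
snap("side","s1.png",(220,165,370,300),5)
```

```text
(no output)
```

View pics/t1.png

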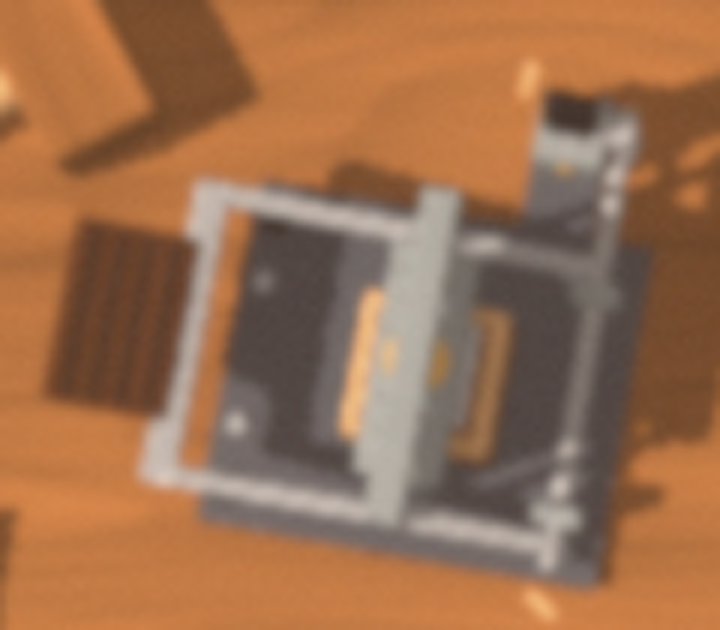

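View pics/s1.png

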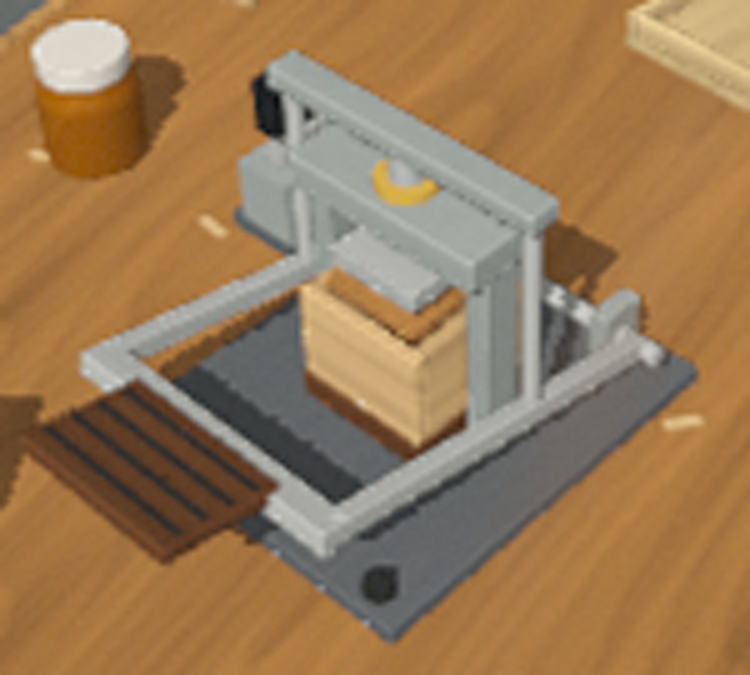

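Run:
```python
from h import *
t=lambda u,v,z: ray("top",(230+u/6,150+v/6),z)[:2].round(4)
T={}
for n,u,v,z in [("plug",572,112,.121),("plugL",545,112,.121),("plugR",598,112,.121),("barF",441,189,.2),("barN",389,515,.2),("pFL",85,218,.107),("pFR",200,238,.093),("pNR",160,412,.093),("pNL",48,395,.107),("bFR",652,250,.01),("bNR",602,585,.01),("bNL",203,517,.01),("bFL",255,187,.01)]:
    T[n]=t(u,v,z);print(n,T[n])
plate=np.mean([T[k] for k in("pFL","pFR","pNR","pNL")],0);base=np.mean([T[k] for k in("bFR","bNR","bNL","bFL")],0)
y=T["barF"]-T["barN"];print("len",np.linalg.norm(y));
for nm,d in(("bar",y),("baseR",T["bFR"]-T["bNR"])): print(nm,np.degrees(np.arctan2(d[1],d[0])))
d=T["bNR"]-T["bNL"];print("baseN",np.degrees(np.arctan2(d[1],d[0]))+90,np.linalg.norm(d))
d=(T["pFR"]-T["pFL"]+T["pNR"]-T["pNL"]);print("plate",np.degrees(np.arctan2(d[1],d[0]))+90,np.linalg.norm(d)/2)
print("plate",plate,"base",base,"box",(T["barF"]+T["barN"])/2)
for w in (-8,-9,-10,-11): 
    a=np.radians(w);ey=np.array([np.cos(a),np.sin(a)]);ex=np.array([ey[1],-ey[0]])
    b=(T["barF"]+T["barN"])/2
    print(w,"plug from box",b+ex*.058+ey*.165,"tread",b+ex*(130-40-267)/1000)
p=T["plug"];print(proj("side",[*p,.121]),proj("side",[*p,.081]),"side px seen ~",(220+271/5,165+72/5))
# tray
for u,v in((401,196),(455,207),(446,248),(393,236)): print(ray("top",(u,v),.028)[:2].round(3))
for n in("side",):print(proj(n,[*plate,.1]), "seen",220+150/5,165+470/5)
```

```text
plug [0.6535 0.0242]
plugL [0.6539 0.0399]
plugR [0.6531 0.0091]
barF [0.5969 0.0968]
barN [0.4184 0.1282]
pFL [0.6006 0.3121]
pFR [0.5891 0.2464]
pNR [0.4864 0.2706]
pNL [0.4967 0.3338]
bFR [ 0.5868 -0.0226]
bNR [0.3807 0.0137]
bNL [0.4279 0.2582]
bFL [0.6329 0.2243]
len 0.1812407514881794
bar -9.976847760789756
baseR -9.988947820904619
baseN -10.926371908002338 0.24901423654080504
plate -9.599220817072265 0.0653652239344439
plate [0.5432   0.290725] base [0.507075 0.1184  ] box [0.50765 0.1125 ]
-8 plug from box [0.66297219 0.03210089] tread [0.53228364 0.28777745]
-9 plug from box [0.66154538 0.02940239] tread [0.5353389  0.28732084]
-10 plug from box [0.66007168 0.0267292 ] tread [0.53838573 0.28681097]
-11 plug from box [0.65855156 0.02408214] tread [0.54142319 0.28624801]
[277.488195   179.25849723] [278.45099771 189.97053664] side px seen ~ (274.2, 179.4)
[ 0.562 -0.25 ]
[ 0.517 -0.444]
[ 0.369 -0.403]
[ 0.417 -0.215]
[250.7609757  256.21319212] seen 250.0 259.0
```

Emit:
{"fn": "jog_arm", "kwargs": {"deltas": [[-1, [0.1, 0.1, 0.15], [0, 0, 0.04]], [-1, [0.6, 0.8, 0.2], [0, 0, 0.348]], [-1, [0.6, 0.8, 0.2], [0, 0, 0.348]], [-1, [0.6, 0.8, 0.2], [0, 0, 0.348]], [-1, [0.6, 0.8, 0.2], [0, 0, 0.348]], [-1, [0.6, 0.8, 0.2], [0, 0, 0.348]], [-1, [0.6, 0.8, 0.2], [0, 0, 0.348]], [-1, [0.6, 0.8, 0.2], [0, 0, 0.348]], [-1, [0.6, 0.8, 0.2], [0, 0, 0.348]], [-1, [0.6, 0.8, 0.2], [0, 0, 0.348]], [-1, [0.6, 0.8, 0.2], [0, 0, 0.348]], [-1, [0.6, 0.8, 0.2], [0, 0, 0.348]]]}}

```text
t: 1.2
tool_pos: [0.428, -0.2748, 0.3117]
tool_rot: [2.401, 2.025, -0.0]
contact_force: [-0.3, -0.3, -0.1]
opening: 0.0854
grip_force: 0.0
```

Run:
```python
from h import *
# predicted outlines for head, side view; and top view
a=np.radians(-10);ey=np.array([np.cos(a),np.sin(a)]);ex=np.array([ey[1],-ey[0]])
for c in((.657,.0245),(.6535,.0245),(.660,.0265)):
    for n,off,s in(("side",(220,165),5),("top",(230,150),6)):
        P=np.array([(proj(n,[*(np.array(c)+i*.016*ex+j*.009*ey),z])-off)*s for z in(.081,.121) for i in(-1,1) for j in(-1,1)])
        print(c,n,P.min(0).round(),P.max(0).round())
print("seen side x 252..., y 72..137; top 543..600, 92..133")
```

```text
(0.657, 0.0245) side [252.  52.] [316. 142.]
(0.657, 0.0245) top [542.  87.] [601. 138.]
(0.6535, 0.0245) side [257.  54.] [321. 144.]
(0.6535, 0.0245) top [542.  93.] [601. 143.]
(0.66, 0.0265) side [246.  52.] [311. 142.]
(0.66, 0.0265) top [538.  82.] [597. 133.]
seen side x 252..., y 72..137; top 543..600, 92..133
```

Emit:
{"fn": "jog_arm", "kwargs": {"deltas": [[-1, [0.572, 0.748, -0.28], [0, 0, 0]], [-1, [0.572, 0.748, -0.28], [0, 0, 0]], [-1, [0.572, 0.748, -0.28], [0, 0, 0]], [-1, [0.572, 0.748, -0.28], [0, 0, 0]], [-1, [0.572, 0.748, -0.28], [0, 0, 0]], [-1, [0.572, 0.748, -0.28], [0, 0, 0]], [-1, [0.572, 0.748, -0.28], [0, 0, 0]], [-1, [0.572, 0.748, -0.28], [0, 0, 0]], [-1, [0.572, 0.748, -0.28], [0, 0, 0]], [-1, [0.572, 0.748, -0.28], [0, 0, 0]], [-1, [0.572, 0.748, -0.28], [0, 0, 0]], [-1, [0.572, 0.748, -0.28], [0, 0, 0]]]}}

```text
t: 2.2
tool_pos: [0.6554, 0.0218, 0.1977]
tool_rot: [-2.405, -2.019, 0.004]
contact_force: [0.3, -0.3, -0.7]
opening: 0.0856
grip_force: 0.0
```

Run:
```python
from h import *
snap("side","s2.png",(220,110,370,245),5)
print(ctrl.get_obs()["tool_pos"],proj("side",ctrl.get_obs()["tool_pos"]))
```

```text
[0.65545529 0.02117897 0.19869857] [275.55752293 156.35027452]
```

View pics/s2.png

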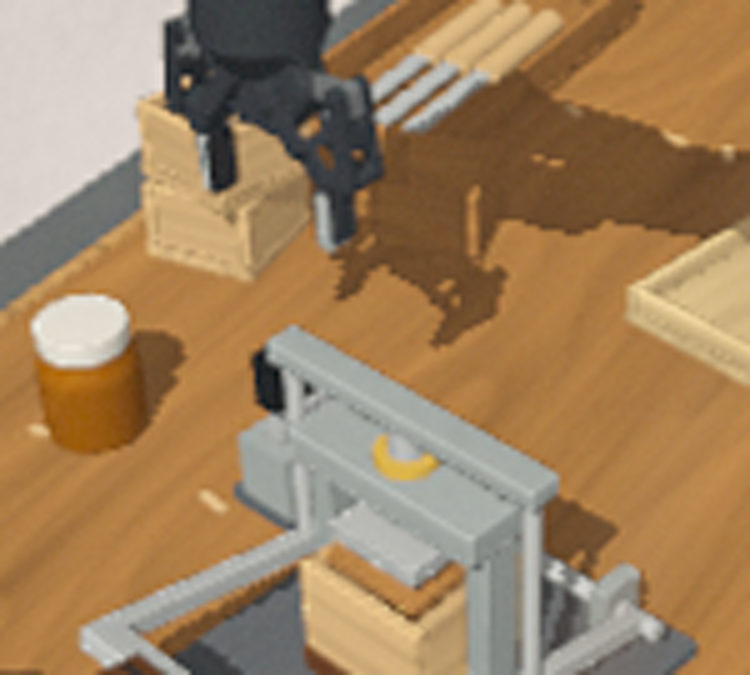

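The fingertips at crop (217,190) and (335,248) straddle the plug head at (270,380). Lowering now.

Emit:
{"fn": "jog_arm", "kwargs": {"deltas": [[-1, [0.004, 0.006, -0.06], [0, 0, 0]], [-1, [0.004, 0.006, -0.12], [0, 0, 0]], [-1, [0.004, 0.006, -0.18], [0, 0, 0]], [-1, [0.004, 0.006, -0.24], [0, 0, 0]], [-1, [0.004, 0.006, -0.28], [0, 0, 0]], [-1, [0.004, 0.006, -0.28], [0, 0, 0]], [0.2, [0.004, 0.006, -0.28], [0, 0, 0]], [0.2, [0.004, 0.006, -0.28], [0, 0, 0]], [0.2, [0.004, 0.006, -0.28], [0, 0, 0]], [0.2, [0.004, 0.006, -0.28], [0, 0, 0]]], "squeeze": 60}}

```text
t: 3.08
tool_pos: [0.6586, 0.0248, 0.0897]
tool_rot: [2.404, 2.018, 0.004]
contact_force: [0.2, -0.0, 0.1]
opening: 0.0389
grip_force: 0.0
```

Run:
```python
from h import *
o=ctrl.get_obs();print({k:o[k] for k in("tool_pos","contact_force","opening","grip_force")})
```

```text
{'tool_pos': array([0.65864903, 0.02478616, 0.08968192]), 'contact_force': array([ 0.16136587, -0.03191121,  0.12208339]), 'opening': 0.038866590917116195, 'grip_force': 0.0}
```

Emit:
{"fn": "jog_arm", "kwargs": {"deltas": [[0.2, [0, 0, -0.01], [0, 0, 0]], [1, [0, 0, -0.01], [0, 0, 0]], [1, [0, 0, -0.01], [0, 0, 0]], [1, [0, 0, -0.01], [0, 0, 0]], [1, [0, 0, -0.01], [0, 0, 0]], [1, [0, 0, -0.01], [0, 0, 0]]], "squeeze": 60}}

```text
t: 3.58
tool_pos: [0.6583, 0.0251, 0.0837]
tool_rot: [2.404, 2.019, 0.003]
contact_force: [5.5, -1.4, -2.6]
opening: 0.0173
grip_force: 59.9
```

Emit:
{"fn": "jog_arm", "kwargs": {"deltas": [[1, [0.003, 0, 0.015], [0, 0, 0]], [1, [0.003, 0, 0.03], [0, 0, 0]], [1, [0.003, 0, 0.05], [0, 0, 0]], [1, [0.003, 0, 0.07], [0, 0, 0]], [1, [0.003, 0, 0.09], [0, 0, 0]], [1, [0.003, 0, 0.12], [0, 0, 0]], [1, [0.003, 0, 0.18], [0, 0, 0]], [1, [0.003, 0, 0.24], [0, 0, 0]], [1, [0.003, 0, 0.32], [0, 0, 0]], [1, [0.003, 0, 0.35], [0, 0, 0]]]}}

```text
t: 4.42
tool_pos: [0.6601, 0.0253, 0.2296]
tool_rot: [2.402, 2.018, 0.008]
contact_force: [0.5, -0.6, 0.1]
opening: 0.0171
grip_force: 60.2
```

Run:
```python
from h import *
snap("side","s3.png",(220,110,370,245),5)
o=ctrl.get_obs();print({k:o[k] for k in("q","tool_pos","tool_rot","contact_force","opening","grip_force")})
```

```text
{'q': array([-7.43365876e-02,  1.31079295e-01,  1.52965265e+00,  1.45165771e-04,
        1.47080715e+00,  9.92055066e-02]), 'tool_pos': array([0.66108028, 0.0252128 , 0.23116516]), 'tool_rot': array([2.4003006 , 2.01609043, 0.01143796]), 'contact_force': array([ 0.8763582 , -0.28714525,  2.35415148]), 'opening': 0.017387018654219166, 'grip_force': 60.18849849700928}
```

View pics/s3.png

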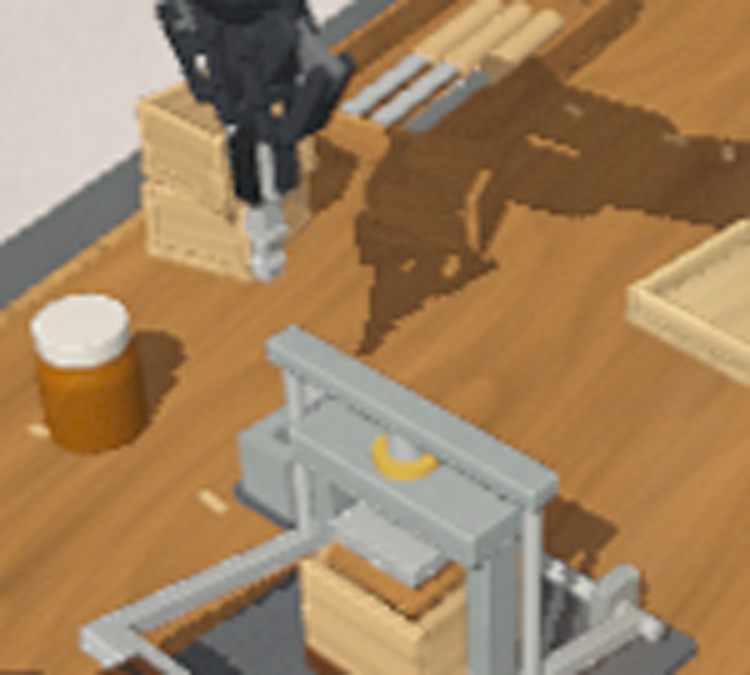

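Plug is out and held upright, with its shank tip at crop (265,275). I'll move over the tray and turn the gripper so it can lay the plug down radially.

Emit:
{"fn": "jog_arm", "kwargs": {"deltas": [[1, [-0.485, -0.882, 0], [0, 0, 0.361]], [1, [-0.485, -0.882, 0], [0, 0, 0.361]], [1, [-0.485, -0.882, 0], [0, 0, 0.361]], [1, [-0.485, -0.882, 0], [0, 0, 0.361]], [1, [-0.485, -0.882, 0], [0, 0, 0.361]], [1, [-0.485, -0.882, 0], [0, 0, 0.361]], [1, [-0.485, -0.882, 0], [0, 0, 0.361]], [1, [-0.485, -0.882, 0], [0, 0, 0.361]], [1, [-0.485, -0.882, 0], [0, 0, 0.361]], [1, [-0.485, -0.882, 0], [0, 0, 0.361]], [1, [-0.485, -0.882, 0], [0, 0, 0.361]], [1, [-0.485, -0.882, 0], [0, 0, 0.361]]]}}

```text
t: 5.47
tool_pos: [0.4627, -0.3291, 0.2219]
tool_rot: [-0.951, -2.992, -0.001]
contact_force: [-0.4, -0.4, -0.2]
opening: 0.0172
grip_force: 60.3
```

Emit:
{"fn": "jog_arm", "kwargs": {"deltas": [[1, [0, 0, 0], [-0.159, -0.228, 0]], [1, [0, 0, 0], [-0.159, -0.228, 0]], [1, [0, 0, 0], [-0.159, -0.228, 0]], [1, [0, 0, 0], [-0.159, -0.228, 0]], [1, [0, 0, 0], [-0.159, -0.228, 0]], [1, [0, 0, 0], [-0.159, -0.228, 0]], [1, [0, 0, 0], [-0.159, -0.228, 0]], [1, [0, 0, 0], [-0.159, -0.228, 0]], [1, [0, 0, 0], [-0.159, -0.228, 0]]]}}

```text
t: 6.22
tool_pos: [0.4637, -0.325, 0.2196]
tool_rot: [0.689, 2.189, -0.314]
contact_force: [-1.3, -0.6, -0.1]
opening: 0.0174
grip_force: 60.2
```

Run:
```python
from h import *
from scipy.spatial.transform import Rotation as R
o=ctrl.get_obs();print({k:o[k] for k in("q","tool_pos","contact_force","opening","grip_force")});print(R.from_rotvec(o["tool_rot"]).as_matrix().round(3))
snap("side","s4.png",(330,90,530,240),4)
```

```text
{'q': array([-0.82633369, -0.60501133,  2.32974724,  0.30699351,  0.58464247,
       -1.96904434]), 'tool_pos': array([ 0.46373308, -0.32503789,  0.2195826 ]), 'contact_force': array([-1.28625168, -0.55737251, -0.11738513]), 'opening': 0.017438302740034214, 'grip_force': 60.17315626144409}
[[-0.53   0.572  0.626]
 [ 0.372  0.82  -0.434]
 [-0.762  0.003 -0.648]]
```

View pics/s4.png

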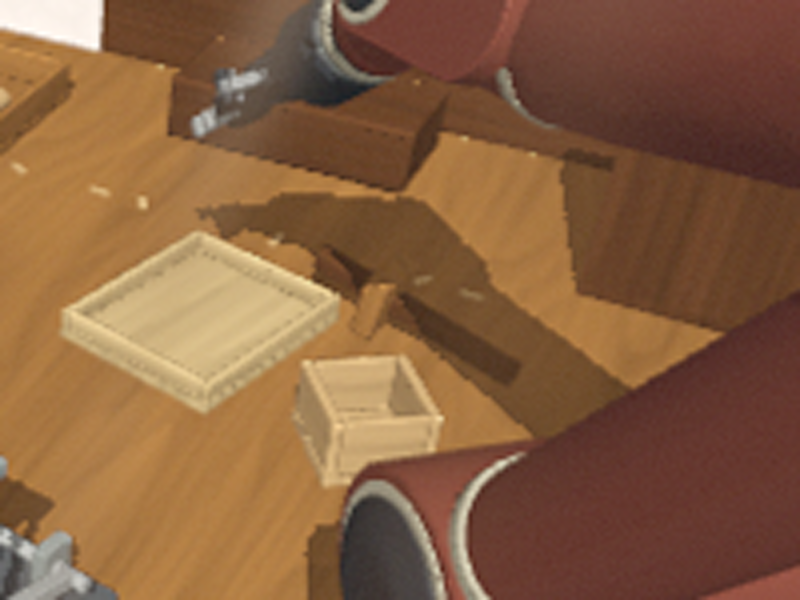

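The plug is held tilted, tip at crop (200,125), above and beyond the empty tray (corners (65,315), (200,235), (340,297), (207,405)). Lowering into the tray.

Emit:
{"fn": "jog_arm", "kwargs": {"deltas": [[1, [0.005, -0.008, -0.08], [0, 0, 0]], [1, [0.005, -0.008, -0.16], [0, 0, 0]], [1, [0.005, -0.008, -0.24], [0, 0, 0]], [1, [0.005, -0.008, -0.32], [0, 0, 0]], [1, [0.005, -0.008, -0.36], [0, 0, 0]], [1, [0.005, -0.008, -0.385], [0, 0, 0]], [1, [0.005, -0.008, -0.4], [0, 0, 0]], [1, [0.005, -0.008, -0.405], [0, 0, 0]], [1, [0.005, -0.008, -0.405], [0, 0, 0]]]}}

```text
t: 7.02
tool_pos: [0.4686, -0.3319, 0.0629]
tool_rot: [0.686, 2.182, -0.318]
contact_force: [0.3, -0.6, -1.2]
opening: 0.0174
grip_force: 60.2
```

Run:
```python
from h import *
snap("side","s5.png",(330,90,530,240),4)
o=ctrl.get_obs();print(o["tool_pos"],o["contact_force"],o["q"])
```

```text
[ 0.46851662 -0.33198279  0.06328572] [-0.64890644  0.13087265 -0.26383896] [-0.82946741 -0.26660847  2.40143983  0.87409951  0.22194044 -2.5744729 ]
```

View pics/s5.png

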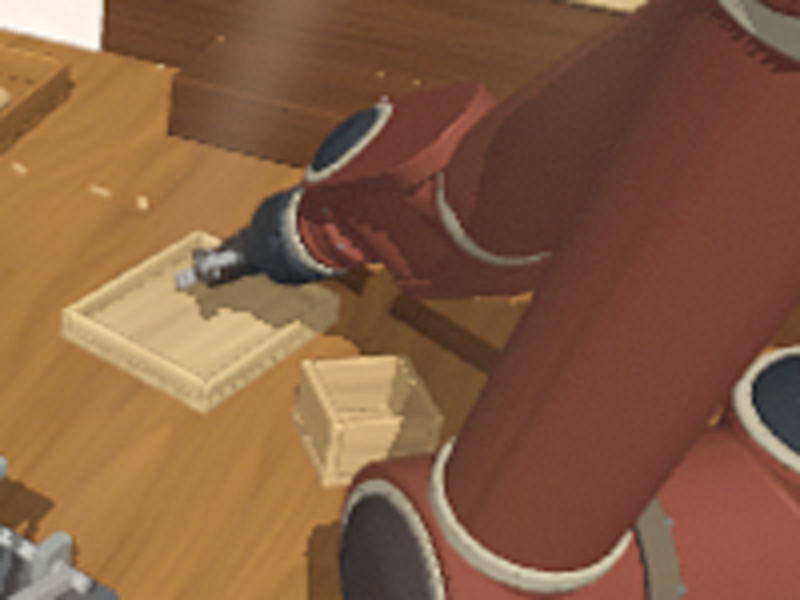

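The tip is in the tray at crop (185,280), with the forearm clear of the loose box. I'll lower slightly, then release.

Emit:
{"fn": "jog_arm", "kwargs": {"deltas": [[1, [0, 0, -0.01], [0, 0, 0]], [1, [0, 0, -0.017], [0, 0, 0]], [1, [0, 0, -0.017], [0, 0, 0]], [0.4, [0, 0, -0.017], [0, 0, 0]], [0.0, [0, 0, -0.017], [0, 0, 0]], [0.0, [0, 0, -0.017], [0, 0, 0]], [0.0, [0, 0, -0.017], [0, 0, 0]], [0.0, [0, 0, -0.017], [0, 0, 0]]]}}

```text
t: 7.73
tool_pos: [0.4668, -0.331, 0.055]
tool_rot: [0.687, 2.182, -0.32]
contact_force: [0.0, 1.1, -0.5]
opening: 0.0426
grip_force: 0.0
```

Emit:
{"fn": "jog_arm", "kwargs": {"deltas": [[0, [0, 0, 0.03], [0, 0, 0]], [0, [0, 0, 0.08], [0, 0, 0]], [0, [0, 0, 0.15], [0, 0, 0]], [0, [0, 0, 0.22], [0, 0, 0]], [0, [0, 0, 0.3], [0, 0, 0]], [0, [0, 0, 0.4], [0, 0, 0]], [0, [0, 0, 0.5], [0, 0, 0]], [0, [0, 0, 0.6], [0, 0, 0]], [0, [0, 0, 0.6], [0, 0, 0]]]}}

```text
t: 8.48
tool_pos: [0.4687, -0.3332, 0.309]
tool_rot: [0.681, 2.165, -0.33]
contact_force: [-0.2, 0.1, 2.2]
opening: 0.0426
grip_force: 0.0
```

Run:
```python
from h import *
t=cv2.cvtColor(ctrl.get_image("side"),cv2.COLOR_RGB2BGR);u=cv2.cvtColor(ctrl.get_image("top"),cv2.COLOR_RGB2BGR)
a=cv2.resize(t[140:210,330:430],None,fx=4,fy=4);b=cv2.resize(u[180:260,380:470],(400,356));a=cv2.copyMakeBorder(a,0,76,0,0,0)
cv2.imwrite("pics/c6.png",np.hstack([a,b]))
o=ctrl.get_obs();print(o["t"],o["tool_pos"],o["contact_force"],o["q"])
```

```text
8.5833 [ 0.46711413 -0.3313837   0.29866208] [-0.05633895  0.94690347 -1.16685855] [-0.83026212 -0.65462708  2.23130407  0.25946398  0.7147831  -1.9107451 ]
```

View pics/c6.png

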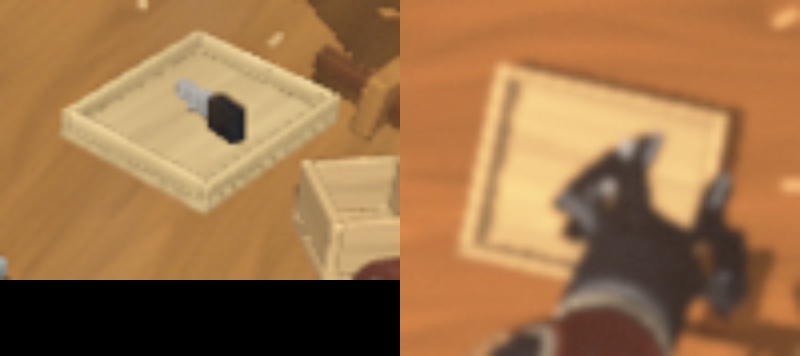

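The plug is lying inside the tray: head at (228,118), tip at (185,90) in the left view. Next the arm goes to the treadle with the fingers shut.

Emit:
{"fn": "jog_arm", "kwargs": {"deltas": [[0, [0.0, 0.05, 0.05], [0.159, 0.228, 0]], [0.5, [0.09, 0.77, 0.1], [0.159, 0.228, 0]], [1, [0.09, 0.77, 0.1], [0.159, 0.228, 0]], [1, [0.09, 0.77, 0.1], [0.159, 0.228, 0]], [1, [0.09, 0.77, 0.1], [0.159, 0.228, 0]], [1, [0.09, 0.77, 0.1], [0.159, 0.228, 0]], [1, [0.09, 0.77, 0.1], [0.159, 0.228, 0]], [1, [0.09, 0.77, 0.1], [0.159, 0.228, 0]], [1, [0.09, 0.77, 0.1], [0.159, 0.228, 0]], [1, [0.09, 0.77, 0.1], [0.159, 0.228, 0]], [1, [0.09, 0.77, 0.1], [0.159, 0.228, 0]], [1, [0.09, 0.77, 0.1], [0.159, 0.228, 0]]], "squeeze": 30}}

```text
t: 9.58
tool_pos: [0.5019, -0.0236, 0.3333]
tool_rot: [-0.946, -2.994, 0.001]
contact_force: [-0.2, -0.3, 0.7]
opening: -0.0001
grip_force: 0.0
```

Emit:
{"fn": "jog_arm", "kwargs": {"deltas": [[1, [0.095, 0.77, 0], [0, 0, 0]], [1, [0.095, 0.77, 0], [0, 0, 0]], [1, [0.095, 0.77, 0], [0, 0, 0]], [1, [0.095, 0.77, 0], [0, 0, 0]], [1, [0.095, 0.77, 0], [0, 0, 0]], [1, [0.095, 0.77, 0], [0, 0, 0]], [1, [0.095, 0.77, 0], [0, 0, 0]], [1, [0.095, 0.77, 0], [0, 0, 0]], [1, [0.095, 0.77, 0], [0, 0, 0]], [1, [0.095, 0.77, 0], [0, 0, 0]]]}}

```text
t: 10.42
tool_pos: [0.5407, 0.2844, 0.3338]
tool_rot: [-0.945, -2.996, 0.002]
contact_force: [-0.3, 0.0, -0.4]
opening: -0.0
grip_force: 0.0
```

Run:
```python
from h import *
o=ctrl.get_obs();print(o["t"],o["tool_pos"],o["tool_rot"],o["contact_force"],o["q"],o["opening"])
```

```text
10.4167 [0.54070275 0.28441757 0.33383709] [-9.44528911e-01 -2.99568388e+00  1.88771324e-03] [-0.31208006  0.04947739 -0.38499489] [ 3.62772993e-01 -1.99043458e-02  1.51772788e+00 -6.15371069e-04
  1.64493161e+00 -5.97207319e-01] -8.847626609495956e-06
```

Emit:
{"fn": "jog_arm", "kwargs": {"deltas": [[1, [0, 0.014, -0.1], [0, 0, 0]], [1, [0, 0.014, -0.2], [0, 0, 0]], [1, [0, 0.014, -0.3], [0, 0, 0]], [1, [0, 0.014, -0.4], [0, 0, 0]], [1, [0, 0.014, -0.48], [0, 0, 0]], [1, [0, 0.014, -0.52], [0, 0, 0]], [1, [0, 0.014, -0.535], [0, 0, 0]], [1, [0, 0.014, -0.535], [0, 0, 0]]]}}

```text
t: 11.08
tool_pos: [0.5398, 0.2884, 0.1187]
tool_rot: [-0.947, -2.993, 0.004]
contact_force: [-1.3, 0.0, 0.2]
opening: 0.0
grip_force: 0.0
```

Run:
```python
from h import *
snap("side","s7.png",(180,130,340,280),4)
o=ctrl.get_obs();print(o["t"],o["tool_pos"],o["contact_force"])
```

```text
11.1333 [0.5410508  0.28930772 0.12091629] [0.41624415 0.03519273 1.00941212]
```

View pics/s7.png

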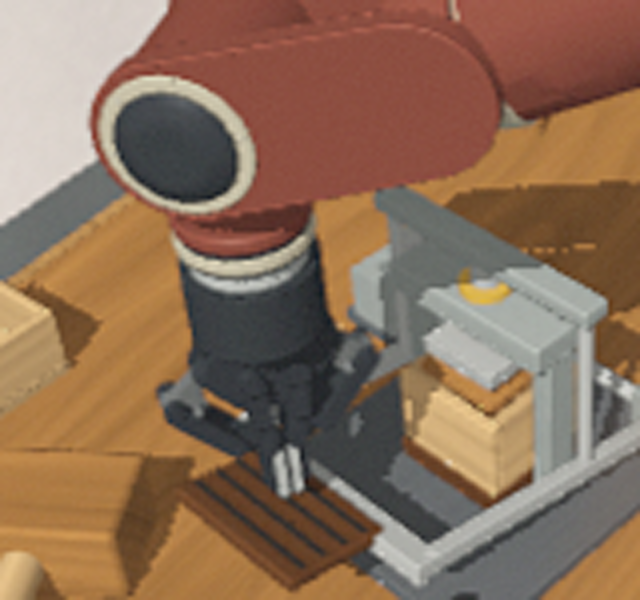

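The shut fingertips at crop (290,490) are just above the middle of the plate, whose corners are about (185,490), (265,450), (380,530) and (295,585). Pressing.

Emit:
{"fn": "jog_arm", "kwargs": {"deltas": [[1, [0, 0, -0.03], [0, 0, 0]], [1, [0, 0, -0.05], [0, 0, 0]], [1, [0, 0, -0.07], [0, 0, 0]], [1, [0, 0, -0.09], [0, 0, 0]], [1, [0, 0, -0.11], [0, 0, 0]], [1, [0, 0, -0.13], [0, 0, 0]], [1, [0, 0, -0.15], [0, 0, 0]], [1, [0, 0, -0.165], [0, 0, 0]], [1, [0, 0, -0.175], [0, 0, 0]], [1, [0, 0, -0.18], [0, 0, 0]], [1, [0, 0, -0.18], [0, 0, 0]]]}}

```text
t: 12.05
tool_pos: [0.542, 0.2931, 0.0502]
tool_rot: [0.943, 2.995, 0.008]
contact_force: [0.6, 4.1, 7.6]
opening: -0.0003
grip_force: 3.7
```

Emit:
{"fn": "jog_arm", "kwargs": {"deltas": [[1, [0, 0, -0.005], [0, 0, 0]], [1, [0, 0, -0.01], [0, 0, 0]], [1, [0, 0, -0.013], [0, 0, 0]], [1, [0, 0, -0.013], [0, 0, 0]]]}}

```text
t: 12.38
tool_pos: [0.5421, 0.2932, 0.0456]
tool_rot: [0.943, 2.995, 0.008]
contact_force: [-1.1, 5.7, 9.2]
opening: 0.0001
grip_force: 4.9
```

Emit:
{"fn": "jog_arm", "kwargs": {"deltas": [[1, [0, 0, -0.004], [0, 0, 0]], [1, [0, 0, -0.007], [0, 0, 0]], [1, [0, 0, -0.007], [0, 0, 0]]]}}

```text
t: 12.63
tool_pos: [0.5421, 0.2933, 0.0446]
tool_rot: [0.943, 2.995, 0.007]
contact_force: [-5.0, 3.1, 18.8]
opening: -0.0002
grip_force: 9.3
```

The force jumped at z ≈ 0.0446, so that is the stop. Holding there.

Emit:
{"fn": "jog_arm", "kwargs": {"deltas": [[1, [0, 0, -0.003], [0, 0, 0]], [1, [0, 0, -0.003], [0, 0, 0]], [1, [0, 0, -0.003], [0, 0, 0]], [1, [0, 0, -0.003], [0, 0, 0]], [1, [0, 0, -0.003], [0, 0, 0]], [1, [0, 0, -0.003], [0, 0, 0]], [1, [0, 0, -0.003], [0, 0, 0]], [1, [0, 0, -0.003], [0, 0, 0]], [1, [0, 0, -0.003], [0, 0, 0]], [1, [0, 0, -0.003], [0, 0, 0]], [1, [0, 0, -0.003], [0, 0, 0]], [1, [0, 0, -0.003], [0, 0, 0]]]}}

```text
t: 13.63
tool_pos: [0.5422, 0.2933, 0.0443]
tool_rot: [0.943, 2.995, 0.007]
contact_force: [-7.8, 1.9, 23.6]
opening: 0.0001
grip_force: 11.7
```

Emit:
{"fn": "jog_arm", "kwargs": {"deltas": [[1, [0, 0, 0.03], [0, 0, 0]], [1, [0, 0, 0.06], [0, 0, 0]], [1, [0, 0, 0.09], [0, 0, 0]], [1, [0, 0, 0.12], [0, 0, 0]], [1, [0, 0, 0.15], [0, 0, 0]], [1, [0, 0, 0.18], [0, 0, 0]], [1, [0, 0, 0.25], [0, 0, 0]], [1, [0, 0, 0.35], [0, 0, 0]], [1, [0, 0, 0.45], [0, 0, 0]], [1, [0, 0, 0.55], [0, 0, 0]], [1, [0, 0, 0.65], [0, 0, 0]], [1, [0, 0, 0.65], [0, 0, 0]]]}}

```text
t: 14.63
tool_pos: [0.5434, 0.2924, 0.3105]
tool_rot: [0.94, 2.985, 0.016]
contact_force: [1.7, 0.5, 2.2]
opening: 0.0003
grip_force: 0.0
```

Run:
```python
from h import *
t=cv2.cvtColor(ctrl.get_image("side"),cv2.COLOR_RGB2BGR)
cv2.imwrite("pics/s8.png",np.vstack([cv2.resize(t[180:300,220:370],None,fx=4,fy=4),cv2.resize(t[145:175,340:420],(600,120))[:, :]])[:600])
o=ctrl.get_obs();print(o["t"],o["tool_pos"],o["contact_force"])
```

```text
14.6833 [0.54248167 0.29192871 0.30616179] [ 0.95911165 -0.35772292  0.003442  ]
```

View pics/s8.png

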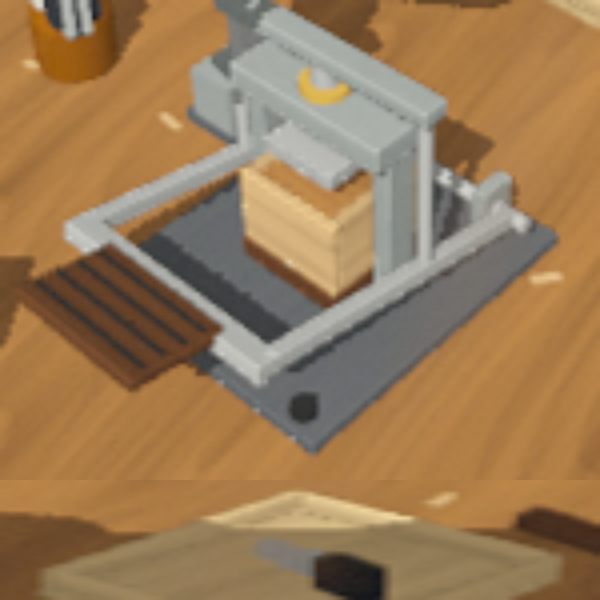

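The treadle has sprung back up, with its plate around (125,315). The board is flush in the box at (305,185), and the plug is lying in the tray at (320,570).

```bash
python3 -c "from station import ctrl; print(ctrl.finish_job())"
```

```text
the job is handed in; nothing more can be done
None
```

The job is done and handed in at about 15 s: the lock plug is in the tray, the treadle was held at its stop for about a second, the board looks flush in the last picture, and the treadle has sprung back up.

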